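# Refit the dust filter of a used air purifier

### The job

This used air purifier lies on its front, the empty filter well in its back facing up, and its dust filter lies beside it on the table. Refit the filter for the sale: hook its two tongues under the lip at one end of the well, then swing it down until it lies fully home in the well and the spring catch has snapped shut over its free edge, and let go. Leave the remote and the casters where they are.

Things in the scene. Friction and masses are not known exactly. Their poses are not given: they have to be found in the camera images.
- purifier: Compact white air purifier lying on its front, fixed, 320 (x) x 220 (y) x 140 mm high. Origin: centre of its underside on the table; z up; x runs from the well's lip end (nearer the robot) to its catch end. The well opens upward in its top face (z = 140 mm): 126 mm wide (y -63 to 63), open from the lip's edge at x = -78 to the far wall at x = 87 mm; floor at z = 85 mm.
- lip_edge (a point): Middle of the lip's lower edge: purifier x = -78, y = 0, z = 132 mm; axes as the purifier's. The lip spans the well's width, 8 mm thick up to the case top, and overhangs a pocket that reaches 12 mm back under it, to x = -90 mm. No ledge lies under it or within 23 mm of it, so tilted tongues can dip there. Tongues go under it towards the purifier's -x.
- seat (a point): Where the centre of the filter's underside lies when home: purifier x = 4.5, y = 0, z = 124 mm; axes as the purifier's, and then the filter's too. z = 124 is the top of the 10 mm wide ledges along both sides (from x = -55 mm) and the far wall. Home, the filter's top is 8 mm below the case top, with about 2.5 mm of play each way in x and 3 mm in y.
- catch_nose (a point): Spring catch at the well's +x end: middle of the lower edge of its nose, 30 mm wide, which when shut overhangs the well by 8 mm, 134 mm above the table (10 mm above the ledges). Its face slopes back and up, 12 mm over 8 mm, so a filter edge pressed down on it pushes it back. Its tab stands 9 mm above the case top just past the well. Axes as the purifier's.
- catch (a joint): Travel of the spring catch along the purifier's +x, 0 = shut (resting), 0.010 m = fully back. The spring pushes it shut with 1.5 N when shut and 2.7 N at 8 mm; about 5 to 10 N down on the filter's free edge snaps the edge past it.
- filter_center (a point): Dust filter: a flat grey plastic frame with dark mesh, 160 (x) x 120 (y) x 8 mm thick, about 130 g, lying on the table with its grip up. This point: centre of the flat frame, half-way through its thickness. z is up through the grip, x points from the tongue edge (-x) to the plain free edge (+x). It starts with the tongues roughly towards the robot.
- filter_grip (a point): Centre of the filter's pull grip, an upright bar 60 mm long (filter's y), 12 mm thick (filter's x) and 26 mm tall standing on the frame's top face; this point is 45 mm from the frame's centre towards the free edge, and 13 mm above the frame's top face. Axes as the filter's.
- filter_free (a point): Middle of the filter's free edge, half-way through its thickness: 80 mm from filter_center along x. Axes as the filter's.
- tongue_l (a point): Tip of the filter's +y tongue, half-way through its thickness. The tongues stick out 12 mm from the frame's -x edge, each 24 mm wide and 5 mm thick, undersides flush with the frame's underside; tips at x = -92, y = +35 mm from the frame's centre. Axes as the filter's.
- tongue_r (a point): Tip of the filter's other tongue, at x = -92, y = -35 mm.
- remote_mid (a point): Bystander: middle of a black television remote, 170 x 44 x 18 mm, lying across in front of the filter's tongues.
- caster_a_mid (a point): Bystander: a swivel caster standing plate down, wheel up, 75 x 60 mm, 104 mm tall, beyond the filter's free edge; this point on its plate's axis 50 mm up.
- caster_b_mid (a point): Bystander: a second such caster standing beside the purifier, on its +y side.
Things that resemble listed ones, but are neither listed nor needed, are in the scene too. What is meant by the part that bears filter_center is not blue, and is the smaller of those in its own colour.

How it is judged:
On the way:
1. both tongues are hooked at least 3 mm under the lip while the filter's free edge is still up, tilted more than 3 degrees (x of each of tongue_l, tongue_r in the frame of purifier below -0.081 m and z of tongue_l in the frame of purifier between 0.09 and 0.132 m and z of tongue_r in the frame of purifier below 0.132 m and angle between the z axis of filter_center and the z axis of purifier, either way round above 0.05 rad), for 0.1 s.
At the end, for the whole second after the job is handed in: The filter lies at rest in the well, flat to within 2 degrees and no more than 2.5 mm above its ledges, both tongues at least 3 mm under the lip, the spring catch back within 2 mm of shut, above the free edge; the remote and the casters have not been shifted by more than 30 mm (x of each of tongue_l, tongue_r in the frame of purifier below -0.081 m and z of each of tongue_l, tongue_r in the frame of purifier below 0.131 m and z of each of filter_free, filter_center in the frame of purifier below 0.1305 m and z of filter_center in the frame of purifier above 0.125 m and angle between the z axis of filter_center and the z axis of purifier, either way round below 0.035 rad and value of joint catch below 0.002 m and linear speed of filter below 0.01 m/s); the robot touches nothing.
It fails at once if the remote or a caster is shifted by more than 30 mm (distance of any of remote_mid, caster_a_mid, caster_b_mid from where it was at the start of the episode above 0.03 m).
It also fails if it takes over 48 s, if anything falls off the work surface, if the arm or the gripper's body presses on something with over 40 N, if the wrist force passes 120 N, or if a joint passes its speed limit or range.

### The arm

A 6-joint arm with a two-finger parallel gripper is mounted at the origin on the work surface. World frame = base frame: x ahead of the robot, y to its left, z up, the work surface at z = 0. Lengths are in m, angles in rad, forces in N, time in s.
With the tool pointing down it reaches from about 0.35 to 0.85 m from the base axis. Payload 8.1 kg.
Tool frame: the origin (TCP) lies at the very end of the fingers, on their centre line; the grasp point (between the pads) lies 19 mm behind it; z points along the fingers, y is the direction in which the jaws open and shut (so a half turn about z gives the same grasp; the last joint's range is limited). The gripper opens to 93 mm and grips with 3 to 60 N. Pads are 15 mm wide; open, the fingers measure 128 mm over their backs; the gripper's body (75 mm by 188 mm) begins 65 mm behind the grasp point.
Start: joints at [-1.369, 0.13, 1.488, -0, 1.523, -0.085], TCP at [0.17, -0.575, 0.219] pointing down, gripper open.
Joint ranges: [-2.96, 2.96], [-0.89, 2.26], [0.02, 2.5], [-1.34, 4.48], [0, 2.73], [-2.66, 2.66]. Speed limits (rad/s): [2.39, 2.39, 2.79, 3.14, 3.14, 3.14].

### API

Orientations are given as a rotation vector (axis times angle).
In Python, from plant import read_state, read_camera, close_job gives the robot as it stands.
- The arm moves only by the tool jog_arm, never from a script. Its argument "motion" is one flat list of numbers, 7 for each row, row after row: the opening, from 0 (shut) to 1 (fully open), then the shift along the tool's x, y, z scaled (see below), then the turn, a rotation vector about the tool's x, y, z scaled (see below). A call has 1 to 8 rows; each row is the pose to reach, as a shift and turn from the pose measured when the call began, along the tool's axes at that moment; what a row does not reach only later rows make up. The controller multiplies each number of a shift by 0.5 m and each number of a turn by 90 degrees. A row lasts 1/10 s, in which the tool goes at most 50 mm and 8.59 degrees, less where a joint would pass 70% of its speed; a pose out of reach is approached as far as the arm can. A call with a number of a shift or a turn outside -1 to 1 is refused whole. A call with a gripper value outside its range is refused whole. The fingers move at their own pace and stop on an object; "grip_force" is the grip in N (left out, the last holds). Time passes only in rows, so rows that repeat a pose let the fingers close. It gives the time, the measured TCP pose, the force and the opening at its end, in the units of the state.
- read_state(): the state, without advancing time (a new reading comes with each control period).
- read_camera(name): name is "scene" or "top" or "wrist"; returns a dict with "frame" (420x560x3 uint8, red, green, blue), "vertical_fov" (degrees; the focal length in pixels is half the picture's height over the tangent of half this angle, whatever the lens; pixels are square), "cx", "cy" (the principal point, pixels), "world_from_camera" (4x4, takes a point from camera to world coordinates); the wrist camera has in their place "hand_eye" (4x4, takes a point from camera to tool coordinates, whose origin is the TCP and whose axes are the flange's). Camera axes: x right, y down, z forward; pixel columns grow to the right and rows downward; lengths in m; the calibration is good to about 2 mm. A picture is of the moment at which its call begins: read the wrist's pose just before it. There is no depth.
- close_job(): hands the job in, once; it reports no verdict.
The state is a dict: "t": time; "q": joint angles; "dq": joint speeds; "joint_torque": joint torques, N m; "tool_pos": TCP position; "orientation": TCP orientation; "force": force on the tool from outside, world axes, zero at the start; "wrist_torque": the same for the moment, N m; "opening": finger opening in m.
Only numpy, scipy, OpenCV 4.12 (cv2) and the standard library are available. Lean on these libraries where they do the work, as an engineer would, in place of code of your own. Each camera call takes 0.05 s, during which the arm holds its last target.

## Working session

There is one attempt and no reset: what is moved stays moved. The work goes in short steps, Python scripts to look and compute and a tool call to move; the robot and the scene stay as the last step left them, time stands still between calls to the robot, and variables do not carry over. Pictures are saved under pics/ and viewed, and the job is handed in when it is done.

Besides the shell and the picture viewer there is one more tool, called in YAML: its name, and indented under it one key for each argument. jog_arm: Moves the arm, as the interface text tells. Its arguments: {"type":"object","properties":{"motion":{"type":"array","items":{"type":"number"}},"grip_force":{"type":"number"}},"required":["motion"]}

```bash
ls; mkdir -p pics
python3 - <<'E'
from plant import *
import cv2
s=read_state()
print({k:s[k] for k in ('t','tool_pos','orientation','force','opening')})
for n in ("scene","top","wrist"):
    c=read_camera(n)
    cv2.imwrite(f"pics/{n}0.png",c["frame"][:,:,::-1])
    print(n,{k:v for k,v in c.items() if k!="frame"})
E
```

```text
pics
{'t': 0.0, 'tool_pos': array([ 0.16963263, -0.57494547,  0.21761732]), 'orientation': array([-3.10758732e+00, -4.48701854e-01,  1.55728930e-04]), 'force': array([-0.31274773, -0.78066862,  0.49014708]), 'opening': 0.0934894478130275}
scene {'vertical_fov': 45.410995423827636, 'cx': 279.1026346507957, 'cy': 219.21147159804661, 'world_from_camera': array([[-0.48632747,  0.57354878, -0.65918692,  1.27933601],
       [ 0.87365964,  0.3315284 , -0.35610077,  0.51620571],
       [ 0.01429802, -0.74908659, -0.66231779,  0.90403126],
       [ 0.        ,  0.        ,  0.        ,  1.        ]])}
top {'vertical_fov': 49.89191141488946, 'cx': 280.4559528682116, 'cy': 207.402229312208, 'world_from_camera': array([[ 0.01620281, -0.99290981,  0.11776066,  0.37677685],
       [-0.99938339, -0.01975143, -0.0290298 ,  0.07624638],
       [ 0.03114992, -0.11721768, -0.9926176 ,  1.0774398 ],
       [ 0.        ,  0.        ,  0.        ,  1.        ]])}
wrist {'vertical_fov': 62.438456598705805, 'cx': 282.21016581910084, 'cy': 209.1143166946402, 'hand_eye': array([[ 3.39645491e-04, -9.60140714e-01, -2.79516893e-01,
         7.87379162e-02],
       [ 9.99999783e-01,  4.83823545e-04, -4.46818314e-04,
        -6.57068689e-04],
       [ 5.64245309e-04, -2.79516681e-01,  9.60140670e-01,
        -1.66072023e-01],
       [ 0.00000000e+00,  0.00000000e+00,  0.00000000e+00,
         1.00000000e+00]])}
```

View pics/scene0.png

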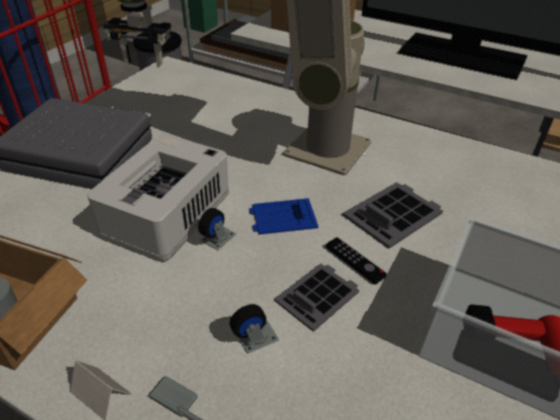

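View pics/top0.png

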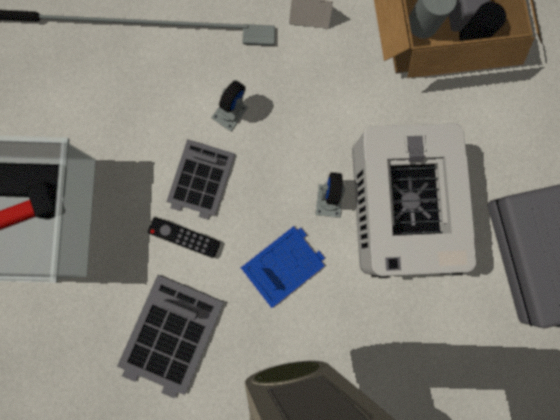

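View pics/wrist0.png

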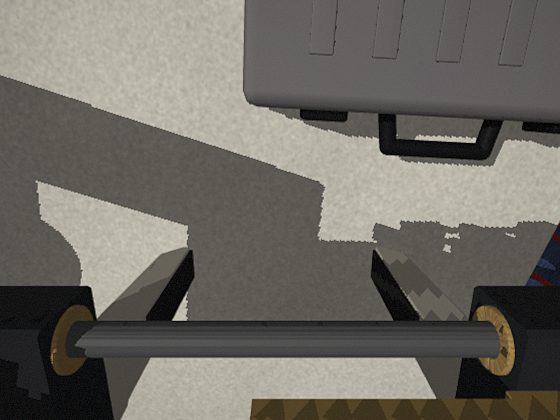

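The top view shows the small grey filter at about (201,178), the purifier at (415,200) with its catch at (416,143), and the remote at (185,237). The casters are at (230,105) and (332,193). Next I'll zoom in.

Run:
```python
import cv2
a=cv2.imread("pics/top0.png")
cv2.imwrite("pics/z1.png",cv2.resize(a[120:270,130:280],(800,800),interpolation=cv2.INTER_CUBIC)[:600])
cv2.imwrite("pics/z2.png",cv2.resize(a[115:285,345:485],None,fx=3.5,fy=3.5,interpolation=cv2.INTER_CUBIC))
b=cv2.imread("pics/scene0.png")
cv2.imwrite("pics/z3.png",cv2.resize(b[255:335,265:370],None,fx=7,fy=7,interpolation=cv2.INTER_CUBIC))
cv2.imwrite("pics/z4.png",cv2.resize(b[130:270,85:245],None,fx=4.2,fy=4.2,interpolation=cv2.INTER_CUBIC))
```

```text
(no output)
```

View pics/z1.png

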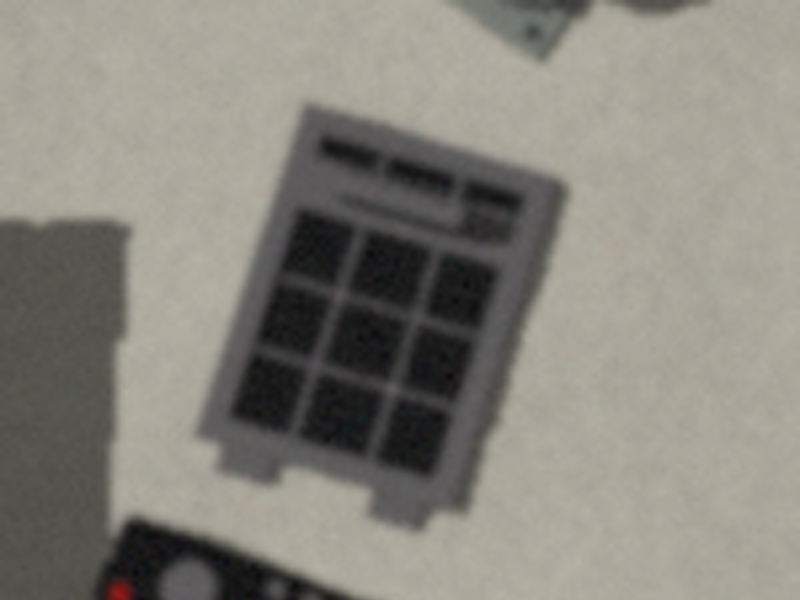

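View pics/z2.png

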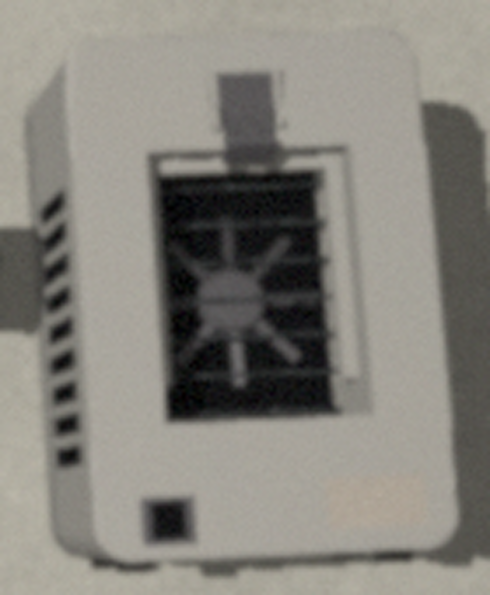

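View pics/z3.png

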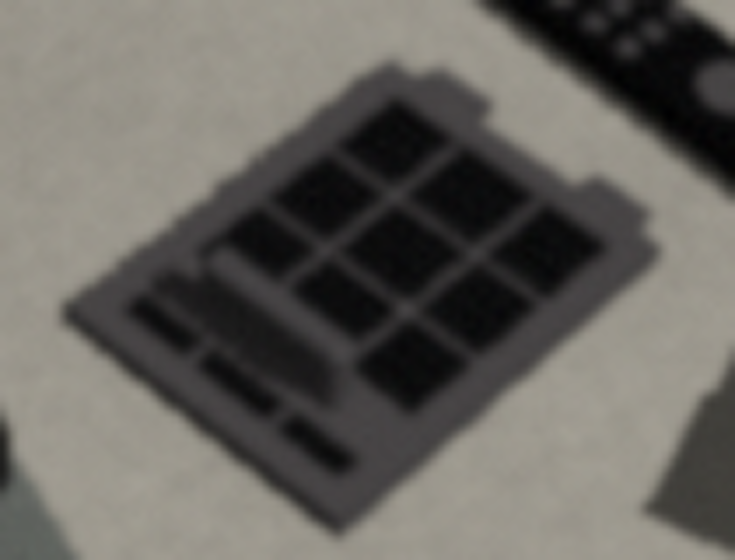

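View pics/z4.png

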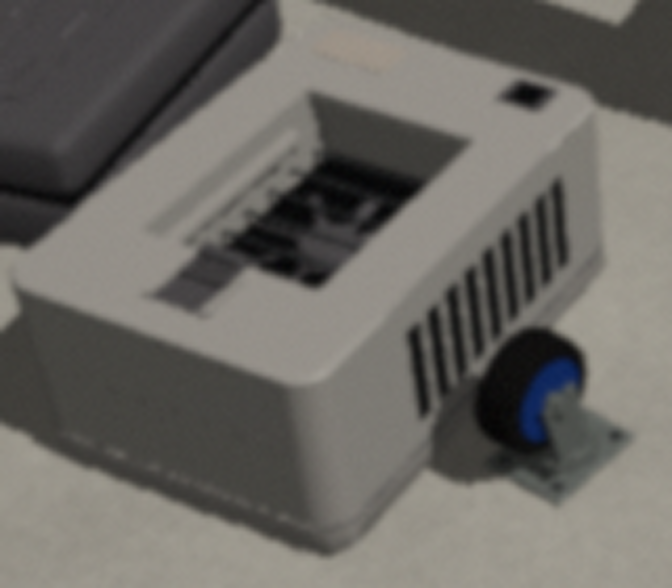

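```bash
cat > h.py <<'E'
import numpy as np, cv2
from plant import *
from scipy.spatial.transform import Rotation as R
def ray(c,uv,T=None):
    T=c["world_from_camera"] if T is None else T
    f=c["frame"].shape[0]/2/np.tan(np.radians(c["vertical_fov"])/2)
    d=T[:3,:3]@np.array([(uv[0]-c["cx"])/f,(uv[1]-c["cy"])/f,1]); return T[:3,3],d
def onz(c,uv,z,T=None):
    o,d=ray(c,uv,T); return o+d*(z-o[2])/d[2]
def toolT(s):
    T=np.eye(4);T[:3,:3]=R.from_rotvec(s["orientation"]).as_matrix();T[:3,3]=s["tool_pos"];return T
def wristcam():
    s=read_state();c=read_camera("wrist");return s,c,toolT(s)@c["hand_eye"]
def proj(c,p,T=None):
    T=c["world_from_camera"] if T is None else T
    f=c["frame"].shape[0]/2/np.tan(np.radians(c["vertical_fov"])/2)
    q=T[:3,:3].T@(np.asarray(p)-T[:3,3]); return np.array([c["cx"]+f*q[0]/q[2],c["cy"]+f*q[1]/q[2]])
E
python3 - <<'E'
from h import *
np.set_printoptions(precision=4,suppress=True)
t=read_camera("top");s=read_camera("scene")
def g(c,pts,off,k,z): return np.array([onz(c,(p[0]/k+off[0]-.5+.5/k,p[1]/k+off[1]-.5+.5/k),z)for p in pts])
def rep(n,P):
    print(n,P[:,:2].round(4).tolist(),"c",P.mean(0)[:2],"sides",[round(float(np.linalg.norm(P[i]-P[(i+1)%4])),4) for i in range(4)])
    e=(P[0]+P[1]-P[2]-P[3]); print(" xdir yaw deg",np.degrees(np.arctan2(e[1],e[0])))
# order: free-left(+y), free-right, tongue-right, tongue-left
rep("filter top",g(t,[(305,103),(568,185),(467,512),(197,435)],(130,120),800/150,.007))
rep("filter scn",g(s,[(338,530),(62,310),(393,62),(660,250)],(265,255),7,.006))
rep("well top",g(t,[(150,153),(345,147),(372,412),(168,418)],(345,115),3.5,.14))
rep("well scn",g(s,[(322,290),(148,228),(312,92),(470,138)],(85,130),4.2,.14))
E
```

```text
filter top [[0.6659, 0.2741], [0.6308, 0.1542], [0.4812, 0.1949], [0.5133, 0.3157]] c [0.5728 0.2347] sides [0.1249, 0.155, 0.125, 0.1582]
 xdir yaw deg -15.243065435067495
filter scn [[0.666, 0.273], [0.6326, 0.156], [0.4778, 0.2019], [0.5113, 0.3166]] c [0.5719 0.2369] sides [0.1216, 0.1615, 0.1194, 0.1607]
 xdir yaw deg -16.115225419397824
well top [[0.598, -0.1781], [0.6045, -0.2986], [0.4423, -0.3107], [0.4364, -0.187]] c [ 0.5203 -0.2436] sides [0.1206, 0.1627, 0.1238, 0.1618]
 xdir yaw deg 3.717969771812077
well scn [[0.5953, -0.1753], [0.6011, -0.3007], [0.4404, -0.3092], [0.431, -0.1916]] c [ 0.5169 -0.2442] sides [0.1255, 0.1609, 0.1179, 0.1652]
 xdir yaw deg 4.3609327053413
```

Run:
```python
from h import *
a=cv2.imread("pics/top0.png")
cv2.imwrite("pics/z5.png",cv2.resize(a[70:145,195:285],None,fx=7,fy=7,interpolation=cv2.INTER_CUBIC))
b=cv2.imread("pics/scene0.png")
cv2.imwrite("pics/z6.png",cv2.resize(b[295:360,215:290],None,fx=7,fy=7,interpolation=cv2.INTER_CUBIC))
```

```text
(no output)
```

View pics/z5.png

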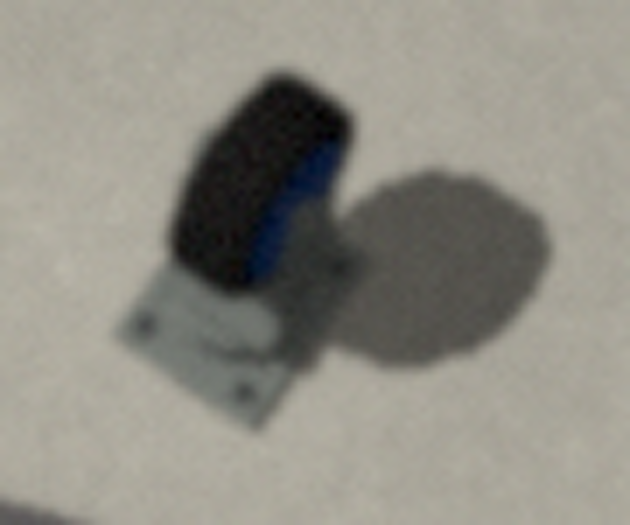

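View pics/z6.png

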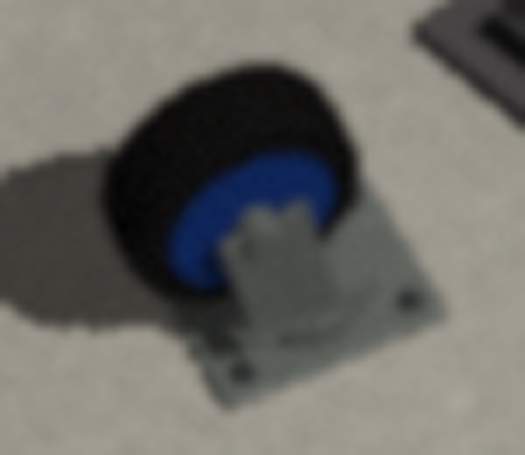

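Run:
```python
from h import *
np.set_printoptions(precision=4,suppress=True)
t=read_camera("top");s=read_camera("scene")
k=7
def P(c,p,off,z): return onz(c,(p[0]/k+off[0]-.5+.5/k,p[1]/k+off[1]-.5+.5/k),z)
o=(195,70)
A=np.array([.572,.236]);y=np.radians(-15.8);ex=np.array([np.cos(y),np.sin(y)]);ey=np.array([-ex[1],ex[0]]);G=A+.045*ex
print("grip",G)
for n,p,z in [("plate L",(118,333),.003),("plate bot",(260,430),.003),("wheel near end",(235,285),.07),("wheel near-left",(175,245),.07),("far",(285,75),.07),("farR",(350,120),.07),("mid",(260,190),.104)]:
    w=P(t,p,o,z); print(n,w,"rel grip fx,fy",(w[:2]-G)@ex,(w[:2]-G)@ey)
for n,p,z in [("plate R",(445,312),.003),("plate bot",(230,405),.003),("wheel r",(350,150),.07)]:
    w=P(s,p,(215,295),z); print(n,w,"rel grip",(w[:2]-G)@ex,(w[:2]-G)@ey)
w=onz(t,(185,237),.018);print("remote",w,(w[:2]-G)@ex,(w[:2]-G)@ey)
w=onz(t,(335,183),.09);print("casterb",w)
```

```text
grip [0.6153 0.2237]
plate L [0.7229 0.2171 0.003 ] rel grip fx,fy 0.10537914867101776 0.02296177728513343
plate bot [0.6894 0.1667 0.003 ] rel grip fx,fy 0.08684838537518906 -0.034674073814590325
wheel near end [0.7186 0.1707 0.07  ] rel grip fx,fy 0.11385762882941547 -0.02292767939047183
wheel near-left [0.7317 0.1907 0.07  ] rel grip fx,fy 0.12095135807190803 -8.221785472410065e-05
far [0.7909 0.1563 0.07  ] rel grip fx,fy 0.18729126327044407 -0.017072366498061615
farR [0.776  0.1345 0.07  ] rel grip fx,fy 0.1789341133395376 -0.04216254539080398
mid [0.7385 0.1605 0.104 ] rel grip fx,fy 0.13579908112354658 -0.02730963381472225
plate R [0.7212 0.2179 0.003 ] rel grip 0.1034557860620547 0.023195019306865412
plate bot [0.7815 0.1784 0.003 ] rel grip 0.1723251432757572 0.0015843455367079737
wheel r [0.7271 0.1882 0.07  ] rel grip 0.11722608701354839 -0.003782383921335797
remote [0.4286 0.2667 0.018 ] -0.19134829105830284 -0.009531335814350455
casterb [ 0.551  -0.0732  0.09  ]
```

```bash
cat >> h.py <<'E'
def down(yaw_deg,tilt_deg=0):
    """tool x=ey, y=ex, z down; tilt: tongues down / free edge up positive"""
    y=np.radians(yaw_deg);ex=np.array([np.cos(y),np.sin(y),0]);ey=np.array([-ex[1],ex[0],0])
    M=np.column_stack([ey,ex,[0,0,-1]])
    return R.from_rotvec(-np.radians(tilt_deg)*ey).as_matrix()@M
def row(p,M,s=None):
    s=s or read_state();T=toolT(s)
    d=T[:3,:3].T@(np.asarray(p)-T[:3,3])/.5
    r=R.from_matrix(T[:3,:3].T@M).as_rotvec()/(np.pi/2)
    print("row",[round(float(v),4) for v in np.r_[d,r]], "dist mm",round(np.linalg.norm(d)*500),"t",s["t"])
E
python3 - <<'E'
from h import *
row([.46,-.2,.26],down(-35)); row([.595,.23,.26],down(-15.8))
E
```

```text
row [0.7692, -0.5559, -0.083, -0.0002, -0.0001, -0.4285] dist mm 476 t 0.35
row [1.2715, -1.3044, -0.0827, -0.0002, -0.0001, -0.6419] dist mm 912 t 0.35
```

jog_arm:
  motion: [1,0.77,-0.556,-0.083,0,0,-0.43,1,0.77,-0.556,-0.083,0,0,-0.43,1,0.77,-0.556,-0.083,0,0,-0.43,1,0.77,-0.556,-0.083,0,0,-0.43,1,0.77,-0.556,-0.083,0,0,-0.43,1,0.77,-0.556,-0.083,0,0,-0.43,1,0.77,-0.556,-0.083,0,0,-0.43,1,0.77,-0.556,-0.083,0,0,-0.43]

```text
t: 1.15
tool_pos: [0.4145, -0.2586, 0.2538]
orientation: [2.785, 1.453, 0.001]
force: [0.4, -1.0, -0.5]
opening: 0.0929
```

Run:
```python
from h import *
row([.56,.235,.26],down(-15.8))
```

```text
row [0.9762, -0.3257, -0.0123, 0.0004, -0.0001, -0.212] dist mm 515 t 1.15
```

Run:
```python
from h import *
s,c,T=wristcam(); np.savez("pics/w1.npz",T=T,**{k:c[k] for k in("frame","cx","cy","vertical_fov")})
cv2.imwrite("pics/w1.png",c["frame"][:,:,::-1]); print(T)
```

```text
[[ 8.20539433e-01 -5.48872980e-01 -1.59541501e-01  4.59624381e-01]
 [-5.71589884e-01 -7.88030660e-01 -2.28675937e-01 -1.93901955e-01]
 [-2.09551100e-04  2.78829932e-01 -9.60340474e-01  4.19922675e-01]
 [ 0.00000000e+00  0.00000000e+00  0.00000000e+00  1.00000000e+00]]
```

jog_arm:
  motion: [1,0.976,-0.326,-0.012,0,0,-0.212,1,0.976,-0.326,-0.012,0,0,-0.212,1,0.976,-0.326,-0.012,0,0,-0.212,1,0.976,-0.326,-0.012,0,0,-0.212,1,0.976,-0.326,-0.012,0,0,-0.212,1,0.976,-0.326,-0.012,0,0,-0.212,1,0.976,-0.326,-0.012,0,0,-0.212,1,0.976,-0.326,-0.012,0,0,-0.212]

```text
t: 2.0
tool_pos: [0.5271, 0.1252, 0.2608]
orientation: [2.501, 1.901, 0.009]
force: [0.9, -0.4, -0.3]
opening: 0.0931
```

Run:
```python
from h import *
row([.58,.234,.26],down(-15.8))
```

```text
row [0.238, 0.0437, 0.0026, 0.0024, -0.0026, 0.0032] dist mm 121 t 2.0
```

View pics/w1.png

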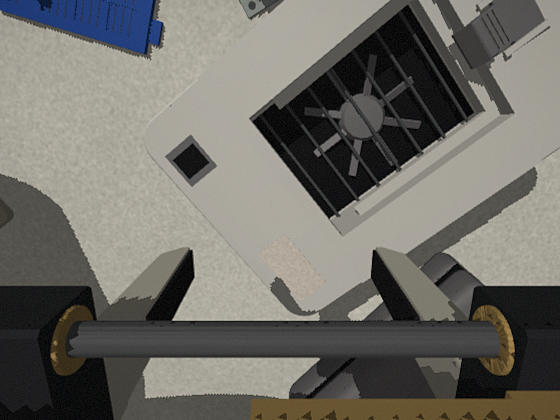

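The wrist view shows the well from above. The lip edge runs from (250,118) to (345,236), and the far -y corner is near (515,113).

jog_arm:
  motion: [1,0.238,0.044,0.002,0,0,0,1,0.238,0.044,0.002,0,0,0,1,0.238,0.044,0.002,0,0,0,1,0.238,0.044,0.002,0,0,0]

```text
t: 2.4
tool_pos: [0.5804, 0.2367, 0.2593]
orientation: [-2.497, -1.905, -0.007]
force: [-0.7, -1.5, -0.1]
opening: 0.0929
```

Run:
```python
from h import *
np.set_printoptions(precision=4,suppress=True)
s,c,T=wristcam(); np.savez("pics/w2.npz",T=T,**{k:c[k] for k in("frame","cx","cy","vertical_fov")})
cv2.imwrite("pics/w2.png",c["frame"][:,:,::-1])
w=dict(np.load("pics/w1.npz"));f=w["frame"][:,:,::-1]
cv2.imwrite("pics/w1z.png",cv2.resize(f[0:260,230:560],None,fx=2.3,fy=2.3,interpolation=cv2.INTER_CUBIC))
a,b,d=[onz(w,p,.14,w["T"]) for p in((250,118),(345,236),(515,113))]
print(a,b,d,np.linalg.norm(a-b),np.linalg.norm(b-d)); e=d-b;print(np.degrees(np.arctan2(e[1],e[0]))); e=a-b; print(np.degrees(np.arctan2(e[1],e[0]))-90)
```

```text
[ 0.4348 -0.1853  0.14  ] [ 0.4437 -0.3112  0.14  ] [ 0.6064 -0.3002  0.14  ] 0.12619960409348893 0.16303250335415923
3.8726576663910453
4.017523791204212
```

View pics/w2.png

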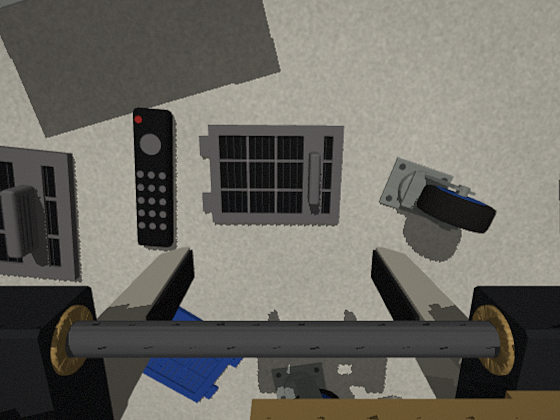

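View pics/w1z.png

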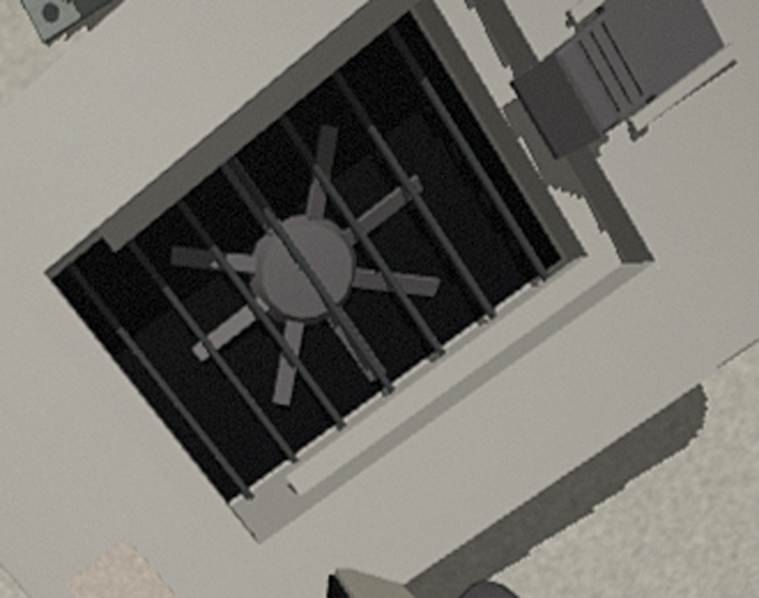

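Run:
```python
from h import *
f=cv2.imread("pics/w2.png")
cv2.imwrite("pics/w2z.png",cv2.resize(f[115:235,190:355],None,fx=4.8,fy=4.8,interpolation=cv2.INTER_CUBIC))
```

```text
(no output)
```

View pics/w2z.png

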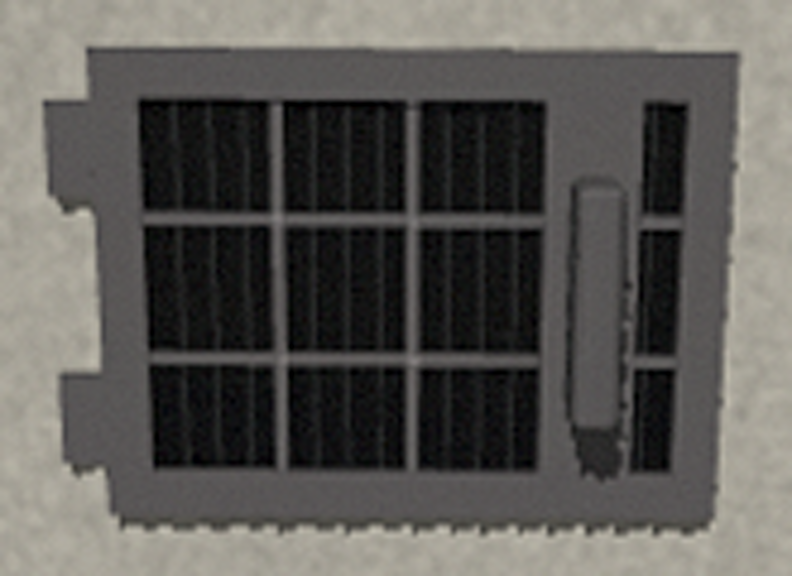

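Run:
```python
from h import *
np.set_printoptions(precision=4,suppress=True)
w=dict(np.load("pics/w2.npz"));k=4.8
def g(pts,z): return np.array([onz(w,(190-.5+(p[0]+.5)/k,115-.5+(p[1]+.5)/k),z,w["T"]) for p in pts])
P=g([(738,54),(714,522),(112,517),(88,48)],.008)
B=g([(625,190),(617,430),(572,427),(578,187)],.034)
for Q in(P,B):
    print(Q.mean(0),[round(float(np.linalg.norm(Q[i]-Q[(i+1)%4])),4) for i in range(4)])
    e=Q[0]+Q[1]-Q[2]-Q[3];f=Q[0]-Q[1]+Q[3]-Q[2];print(np.degrees(np.arctan2(e[1],e[0])),np.degrees(np.arctan2(f[1],f[0]))-90)
y=np.radians(-15.8);print("grip pred",P.mean(0)[:2]+.045*np.array([np.cos(y),np.sin(y)]))
G=B.mean(0)[:2]
row([G[0],G[1],.10],down(-15.8))
row([G[0],G[1],.012],down(-15.8))
```

```text
[0.5739 0.2393 0.008 ] [0.1204, 0.159, 0.1204, 0.1588]
-15.831755450879749 -15.604193589712196
[0.6171 0.2283 0.034 ] [0.0583, 0.011, 0.0582, 0.0111]
-19.109215018218748 -15.496730206428396
grip pred [0.6172 0.227 ]
row [0.0058, 0.0739, 0.3192, 0.0018, -0.002, 0.0046] dist mm 164 t 2.45
row [0.0053, 0.0734, 0.4952, 0.0018, -0.002, 0.0046] dist mm 250 t 2.45
```

jog_arm:
  motion: [0.6,0.005,0.074,0.08,0.002,-0.002,0.004,0.6,0.005,0.074,0.16,0.002,-0.002,0.004,0.6,0.005,0.074,0.24,0.002,-0.002,0.004,0.6,0.005,0.074,0.32,0.002,-0.002,0.004,0.6,0.005,0.074,0.38,0.002,-0.002,0.004,0.6,0.005,0.074,0.43,0.002,-0.002,0.004,0.6,0.005,0.074,0.43,0.002,-0.002,0.004]

```text
t: 3.15
tool_pos: [0.6136, 0.2254, 0.0399]
orientation: [-2.504, -1.893, 0.012]
force: [-0.5, -0.1, 0.3]
opening: 0.0563
```

Run:
```python
from h import *
s,c,T=wristcam(); cv2.imwrite("pics/w3.png",c["frame"][:,:,::-1])
row([.6171,.2275,.012],down(-15.7))
```

```text
row [0.0038, 0.0028, 0.0616, -0.0026, 0.0016, -0.0013] dist mm 31 t 3.2
```

View pics/w3.png

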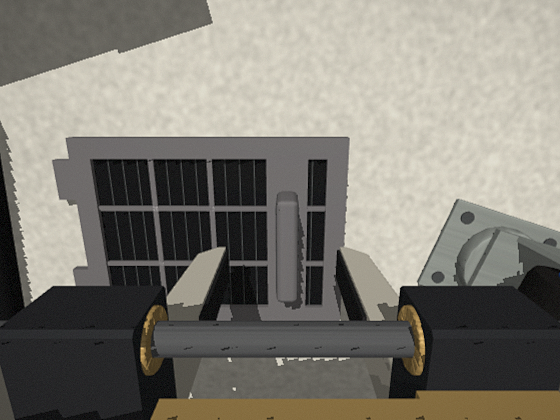

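The bar sits between the fingers in this view, at (287,245), with clearance on both sides. Descending to close on it.

jog_arm:
  motion: [0.6,0.004,0.003,0.03,-0.003,0.002,-0.001,0.6,0.004,0.003,0.061,-0.003,0.002,-0.001,0.6,0.004,0.003,0.061,-0.003,0.002,-0.001,0,0.004,0.003,0.061,-0.003,0.002,-0.001,0,0.004,0.003,0.061,-0.003,0.002,-0.001,0,0.004,0.003,0.061,-0.003,0.002,-0.001,0,0.004,0.003,0.061,-0.003,0.002,-0.001,0,0.004,0.003,0.061,-0.003,0.002,-0.001]
  grip_force: 40

```text
t: 4.0
tool_pos: [0.6175, 0.2277, 0.0128]
orientation: [2.504, 1.896, 0.002]
force: [0.6, -0.6, -0.5]
opening: 0.0204
```

Run:
```python
from h import *
s=read_state();print(s["opening"],s["force"],s["tool_pos"])
row([.6171,.2275,.22],down(-15.7))
```

```text
0.020390949779892063 [ 0.59293363 -0.59421316 -0.50199973] [0.61751694 0.22772358 0.01276743]
row [-0.0002, -0.0002, -0.4145, 0.0008, -0.0006, -0.0003] dist mm 207 t 4.0
```

jog_arm:
  motion: [0,0,0,0,0,0,0,0,0,0,0,0,0,0,0,0,0,0,0,0,0]

```text
t: 4.3
tool_pos: [0.6176, 0.2277, 0.0129]
orientation: [2.504, 1.896, 0.003]
force: [-0.8, -0.1, 0.6]
opening: 0.012
```

jog_arm:
  motion: [0,0,0,-0.06,0,0,0,0,0,0,-0.14,0,0,0,0,0,0,-0.22,0,0,0,0,0,0,-0.3,0,0,0,0,0,0,-0.36,0,0,0,0,0,0,-0.42,0,0,0,0,0,0,-0.46,0,0,0,0,0,0,-0.46,0,0,0]

```text
t: 5.1
tool_pos: [0.619, 0.2281, 0.2471]
orientation: [2.502, 1.895, 0.012]
force: [0.0, -0.3, -1.4]
opening: 0.0113
```

Run:
```python
from h import *
s,c,T=wristcam(); print(s["tool_pos"],s["opening"]); np.savez("pics/w4.npz",T=T,TT=toolT(s),**{k:c[k] for k in("frame","cx","cy","vertical_fov")})
cv2.imwrite("pics/w4.png",c["frame"][:,:,::-1])
```

```text
[0.61896294 0.22805666 0.24706372] 0.01129262745433135
```

View pics/w4.png

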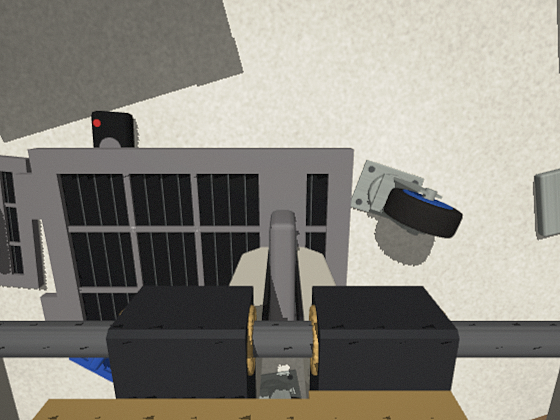

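Run:
```python
from h import *
np.set_printoptions(precision=4,suppress=True)
f=cv2.imread("pics/w4.png")
cv2.imwrite("pics/w4z.png",cv2.resize(f[130:350,0:130],None,fx=2.7,fy=2.7,interpolation=cv2.INTER_CUBIC))
w=dict(np.load("pics/w4.npz"));H=np.linalg.inv(w["TT"])@w["T"]
for p in [(353,149),(31,150),(348,280)]:
    print(p,onz(w,p,.005,H))
```

```text
(353, 149) [0.0598 0.0351 0.005 ]
(31, 150) [ 0.0592 -0.1227  0.005 ]
(348, 280) [-0.0112  0.0364  0.005 ]
```

View pics/w4z.png

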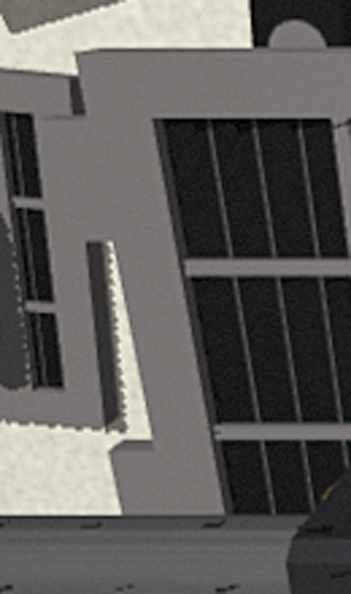

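The filter is held square: its free +y corner sits at tool (0.060, 0.035), as expected. Next I'll refine the well corners and compute the hover pose.

```bash
cat >> h.py <<'E'
LIP=np.array([.4393,-.2483]);YAW=3.95
def pose(Tx,Tz,th,y=0.0):
    """purifier-frame (mm) tongue tip underside Tx,Tz; tilt th deg -> tcp pos, M"""
    a=np.radians(YAW);ex=np.array([np.cos(a),np.sin(a)]);ey=np.array([-ex[1],ex[0]])
    M=down(YAW,th)
    p=np.r_[LIP+(Tx+78)/1e3*ex+y/1e3*ey,Tz/1e3]
    return p-M@np.array([0,-.137,.013]),M
E
python3 - <<'E'
from h import *
np.set_printoptions(precision=4,suppress=True)
w=dict(np.load("pics/w1.npz"))
q=[((47.5)/2.3+229.5,272.5/2.3-.5),(259.5/2.3+229.5,541.5/2.3-.5),(652.5/2.3+229.5,262.5/2.3-.5)]
a,b,d=[onz(w,p,.14,w["T"]) for p in q]
print(a,b,d,np.linalg.norm(a-b),np.linalg.norm(b-d),(a+b)/2); e=d-b;print(np.degrees(np.arctan2(e[1],e[0]))); e=a-b; print(np.degrees(np.arctan2(e[1],e[0]))-90)
p,M=pose(-66,185,20);print(p)
row([.60,.0,.27],down(-5,10));row(p,M)
E
python3 -c "
import cv2
f=cv2.imread('pics/w1.png')
a=cv2.resize(f[95:145,230:290],None,fx=6,fy=6,interpolation=cv2.INTER_NEAREST)
b=cv2.resize(f[210:260,315:375],None,fx=6,fy=6,interpolation=cv2.INTER_NEAREST)
cv2.imwrite('pics/w1c.png',cv2.hconcat([a,b]))"
```

```text
[ 0.435  -0.1854  0.14  ] [ 0.4423 -0.3091  0.14  ] [ 0.605  -0.2998  0.14  ] 0.12391112823205419 0.1629406354249262 [ 0.4386 -0.2472  0.14  ]
3.2482502359923138
3.407604833820585
[ 0.5753 -0.2389  0.2441]
row [-0.4483, 0.0889, -0.0523, -0.1081, 0.0089, -0.119] dist mm 230 t 5.15
row [-0.9217, 0.1706, -0.0014, -0.2172, 0.0369, -0.2166] dist mm 469 t 5.15
```

View pics/w1c.png

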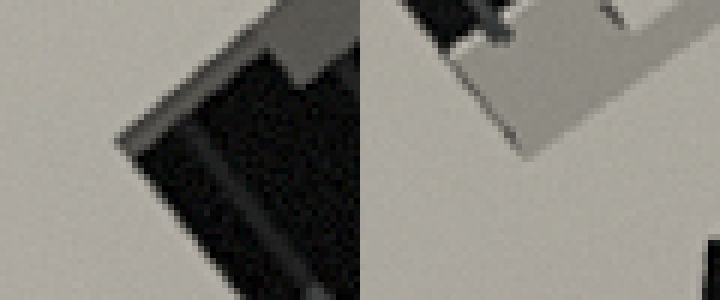

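jog_arm:
  motion: [0,-0.112,0.022,-0.02,0,0,0,0,-0.22,0.044,-0.04,-0.05,0,-0.06,0,-0.33,0.066,-0.05,-0.11,0.009,-0.12,0,-0.44,0.089,-0.05,-0.11,0.009,-0.12,0,-0.54,0.1,-0.05,-0.15,0.01,-0.15,0,-0.64,0.12,-0.05,-0.18,0.02,-0.18,0,-0.72,0.13,-0.05,-0.217,0.037,-0.217,0,-0.8,0.14,-0.05,-0.217,0.037,-0.217]

```text
t: 5.95
tool_pos: [0.5754, -0.1696, 0.2647]
orientation: [1.965, 2.109, 0.372]
force: [0.5, -0.7, -1.6]
opening: 0.0113
```

Run:
```python
from h import *
np.set_printoptions(precision=4,suppress=True)
w=dict(np.load("pics/w1.npz"))
q=[(249.3,117.9),(342.5,236.3),(513.6,113.8)]
a,b,d=[onz(w,p,.14,w["T"]) for p in q]
print(a,b,d,np.linalg.norm(a-b),np.linalg.norm(b-d),(a+b)/2); e=d-b;print(np.degrees(np.arctan2(e[1],e[0]))); e=a-b; print(np.degrees(np.arctan2(e[1],e[0]))-90)
s,c,T=wristcam();np.savez("pics/w5.npz",T=T,TT=toolT(s),**{k:c[k] for k in("frame","cx","cy","vertical_fov")})
cv2.imwrite("pics/w5.png",c["frame"][:,:,::-1]);print(s["tool_pos"])
```

```text
[ 0.4344 -0.1849  0.14  ] [ 0.4418 -0.3102  0.14  ] [ 0.6052 -0.3001  0.14  ] 0.12548140116308745 0.1637369729001599 [ 0.4381 -0.2476  0.14  ]
3.52985183732058
3.3507161133603205
[ 0.5754 -0.1696  0.2647]
```

View pics/w5.png

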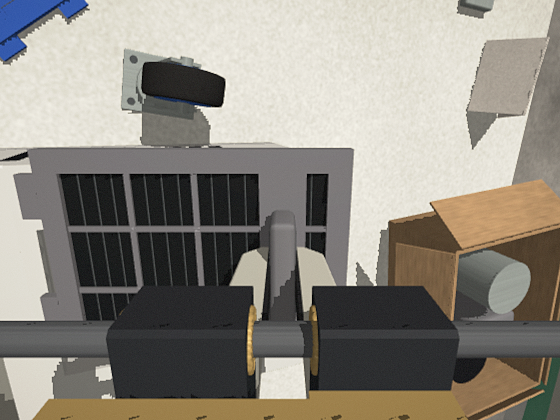

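```bash
sed -i 's/^LIP=.*/LIP=np.array([.4383,-.2477]);YAW=3.5/' h.py
python3 - <<'E'
from h import *
f=cv2.imread("pics/w5.png")
cv2.imwrite("pics/w5z.png",cv2.resize(f[140:300,0:110],None,fx=3.7,fy=3.7,interpolation=cv2.INTER_CUBIC))
p,M=pose(-66,175,20);print(p);row(p,M)
E
```

```text
[ 0.57433742 -0.2393796   0.23407276]
row [-0.1233, -0.028, 0.0557, -0.0027, 0.0009, 0.0022] dist mm 69 t 6.0
```

View pics/w5z.png

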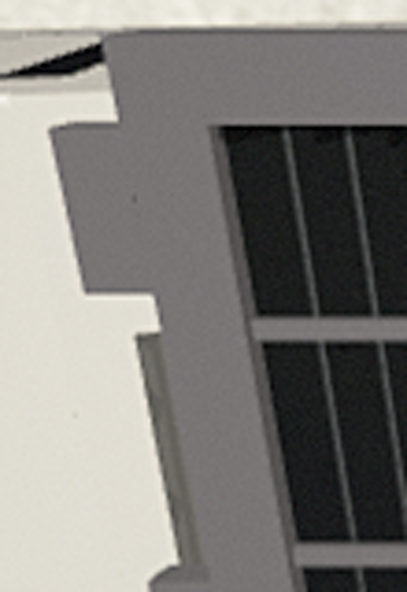

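Run:
```python
from h import *
np.set_printoptions(precision=4,suppress=True)
w=dict(np.load("pics/w5.npz"));H=np.linalg.inv(w["TT"])@w["T"]
for p,z in [((13.6,174.7),.008),((13.6,174.7),.010),((13.6,174.7),.012),((22.6,218.5),.008),((22.6,218.5),.010),((22.6,218.5),.012),((27.7,149),.005),((27.7,149),.008),((353,149),.005)]:
    print(p,z,onz(w,p,z,H))
```

```text
(13.6, 174.7) 0.008 [ 0.0463 -0.1356  0.008 ]
(13.6, 174.7) 0.01 [ 0.0459 -0.1372  0.01  ]
(13.6, 174.7) 0.012 [ 0.0455 -0.1388  0.012 ]
(22.6, 218.5) 0.008 [ 0.0229 -0.1359  0.008 ]
(22.6, 218.5) 0.01 [ 0.0223 -0.1375  0.01  ]
(22.6, 218.5) 0.012 [ 0.0217 -0.1391  0.012 ]
(27.7, 149) 0.005 [ 0.0596 -0.1236  0.005 ]
(27.7, 149) 0.008 [ 0.0592 -0.1258  0.008 ]
(353, 149) 0.005 [0.0596 0.0353 0.005 ]
```

jog_arm:
  motion: [0,-0.08,-0.02,0.03,0,0,0,0,-0.123,-0.028,0.05,-0.003,0.001,0.002,0,-0.123,-0.028,0.056,-0.003,0.001,0.002,0,-0.123,-0.028,0.056,-0.003,0.001,0.002,0,-0.123,-0.028,0.056,-0.003,0.001,0.002]

```text
t: 6.5
tool_pos: [0.5743, -0.238, 0.233]
orientation: [1.973, 2.099, 0.371]
force: [-0.6, 0.1, -1.3]
opening: 0.0121
```

Run:
```python
from h import *
s,c,T=wristcam();cv2.imwrite("pics/w6.png",c["frame"][:,:,::-1]);np.savez("pics/w6.npz",T=T,TT=toolT(s),**{k:c[k] for k in("frame","cx","cy","vertical_fov")})
for n in("top","scene"):
    c=read_camera(n);cv2.imwrite(f"pics/{n}6.png",c["frame"][:,:,::-1])
a=cv2.imread("pics/top6.png");b=cv2.imread("pics/scene6.png")
cv2.imwrite("pics/t6z.png",cv2.resize(a[115:285,345:485],None,fx=3.5,fy=3.5,interpolation=cv2.INTER_CUBIC))
cv2.imwrite("pics/s6z.png",cv2.resize(b[100:240,105:245],None,fx=4.2,fy=4.2,interpolation=cv2.INTER_CUBIC))
```

```text
(no output)
```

View pics/w6.png

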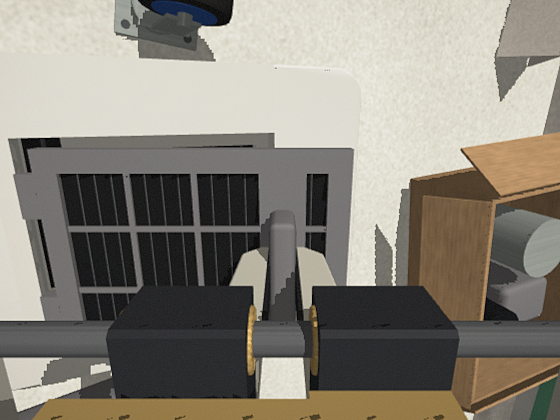

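View pics/t6z.png

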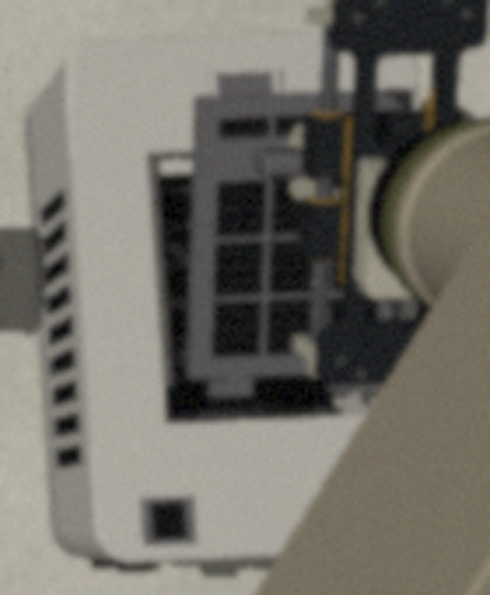

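View pics/s6z.png

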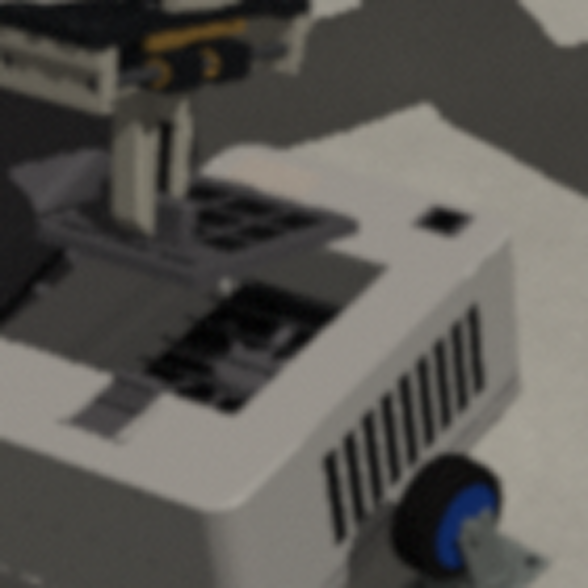

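Run:
```python
from h import *
np.set_printoptions(precision=4,suppress=True)
f=cv2.imread("pics/w6.png")
cv2.imwrite("pics/w6z.png",cv2.resize(f[120:220,0:130],None,fx=6,fy=6,interpolation=cv2.INTER_CUBIC))
cv2.imwrite("pics/w6y.png",cv2.resize(f[120:170,180:310],None,fx=6,fy=6,interpolation=cv2.INTER_CUBIC))
```

```text
(no output)
```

View pics/w6z.png

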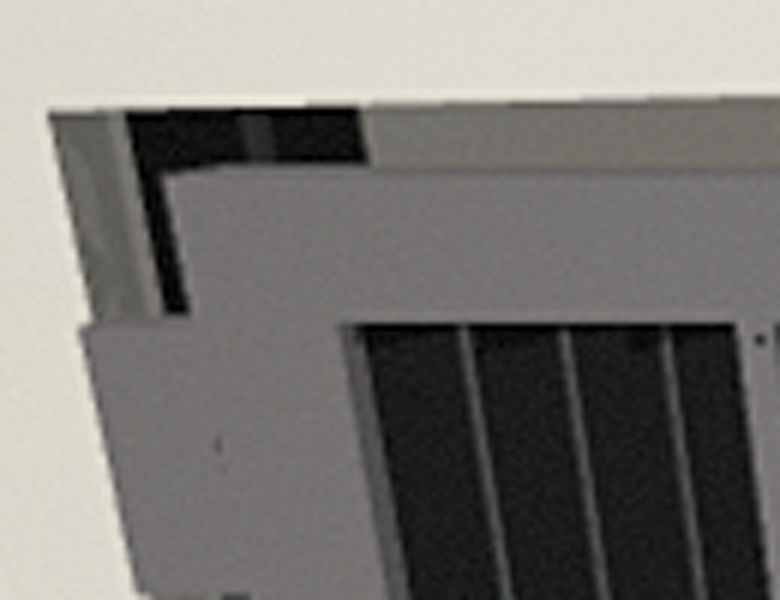

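View pics/w6y.png

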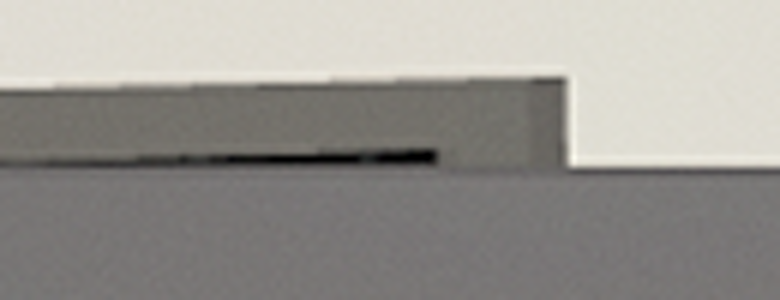

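Run:
```python
from h import *
np.set_printoptions(precision=4,suppress=True)
w=dict(np.load("pics/w6.npz"))
a=onz(w,(7.75,138.4),.14,w["T"]);b=onz(w,(274.25,132.5),.14,w["T"]);e=b-a
print(a,b,np.linalg.norm(e),np.degrees(np.arctan2(e[1],e[0])))
y=np.radians(3.5);ey=np.array([-np.sin(y),np.cos(y)]);print("lipmid",a[:2]-.063*ey,"from far",b[:2]-.063*ey-.165*np.array([np.cos(y),np.sin(y)]))
f=onz(w,(173.6/6-.5,168/6+119.5),0.14,w["T"])
```

```text
[ 0.434  -0.1847  0.14  ] [ 0.5987 -0.1747  0.14  ] 0.16493059990795217 3.48925549986173
lipmid [ 0.4379 -0.2476] from far [ 0.4378 -0.2476]
```

```bash
sed -i 's/^LIP=.*/LIP=np.array([.4379,-.2476]);YAW=3.5/; s/-.137,.013\]/-.1368,.0147]/' h.py
python3 - <<'E'
from h import *
row(*pose(-66,150,20));row(*pose(-67,124,20))
E
```

```text
row [-0.0022, -0.0198, 0.0437, 0.0007, -0.0002, 0.0013] dist mm 24 t 6.65
row [-0.0022, -0.0395, 0.0918, 0.0007, -0.0002, 0.0013] dist mm 50 t 6.65
```

jog_arm:
  motion: [0,-0.002,-0.01,0.022,0,0,0,0,-0.002,-0.02,0.044,0,0,0.001,0,-0.002,-0.03,0.068,0,0,0.001,0,-0.002,-0.039,0.092,0.001,0,0.001,0,-0.002,-0.039,0.092,0.001,0,0.001,0,-0.002,-0.039,0.092,0.001,0,0.001]

```text
t: 7.25
tool_pos: [0.5721, -0.2391, 0.1838]
orientation: [1.974, 2.099, 0.37]
force: [-0.6, 0.5, -1.1]
opening: 0.0119
```

Run:
```python
from h import *
s,c,T=wristcam();cv2.imwrite("pics/w7.png",c["frame"][:,:,::-1]);print(s["tool_pos"],s["force"])
c=read_camera("scene");cv2.imwrite("pics/scene7.png",c["frame"][:,:,::-1])
b=cv2.imread("pics/scene7.png")
cv2.imwrite("pics/s7z.png",cv2.resize(b[110:240,90:245],None,fx=4.5,fy=4.5,interpolation=cv2.INTER_CUBIC))
row(*pose(-67,124,20));row(*pose(-86,117,20))
```

```text
[ 0.57211616 -0.23911836  0.18381821] [-0.6015517   0.52640796 -1.06332713]
row [0.0005, -0.0016, 0.0009, 0.0003, 0.0001, 0.0003] dist mm 1 t 7.35
row [0.0005, -0.0421, 0.001, 0.0003, 0.0001, 0.0003] dist mm 21 t 7.35
```

View pics/w7.png

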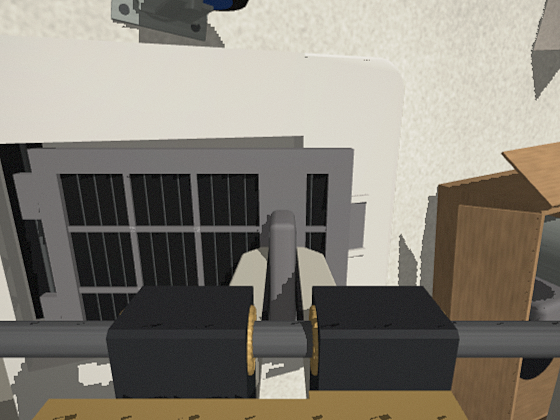

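View pics/s7z.png

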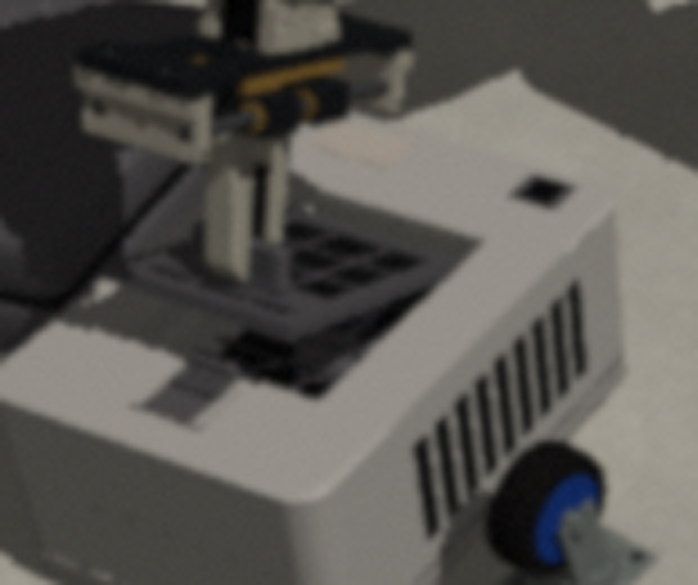

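The tongues are inside the well, just clear of the lip, and the force is near zero. Next I'll slide them under the lip.

jog_arm:
  motion: [0,0.001,-0.012,0.001,0,0,0,0,0.001,-0.024,0.001,0,0,0,0,0.001,-0.034,0.001,0,0,0,0,0.001,-0.042,0.001,0,0,0,0,0.001,-0.042,0.001,0,0,0,0,0.001,-0.042,0.001,0,0,0]

```text
t: 7.95
tool_pos: [0.5532, -0.2404, 0.1778]
orientation: [1.972, 2.097, 0.37]
force: [0.3, -0.0, -1.8]
opening: 0.0116
```

Run:
```python
from h import *
s,c,T=wristcam();cv2.imwrite("pics/w8.png",c["frame"][:,:,::-1]);print(s["tool_pos"],s["force"])
row(*pose(-86,117,20))
for a in [(-86,118.5,16),(-86,120,12),(-86.5,122,8),(-87,123,5),(-87,124,2)]: row(*pose(*a))
```

```text
[ 0.55319646 -0.2404213   0.17777179] [ 3.28849495e-01 -9.64427629e-04 -1.80945004e+00]
row [-0.0003, -0.0004, 0.0003, 0.0005, 0.0003, 0.0003] dist mm 0 t 8.0
row [-0.0003, 0.002, 0.0167, 0.0449, 0.0003, 0.0003] dist mm 8 t 8.0
row [-0.0003, 0.003, 0.0331, 0.0894, 0.0003, 0.0002] dist mm 17 t 8.0
row [-0.0003, 0.0022, 0.0481, 0.1338, 0.0003, 0.0002] dist mm 24 t 8.0
row [-0.0003, 0.0001, 0.0602, 0.1671, 0.0003, 0.0002] dist mm 30 t 8.0
row [-0.0003, -0.0019, 0.0725, 0.2005, 0.0003, 0.0002] dist mm 36 t 8.0
```

View pics/w8.png

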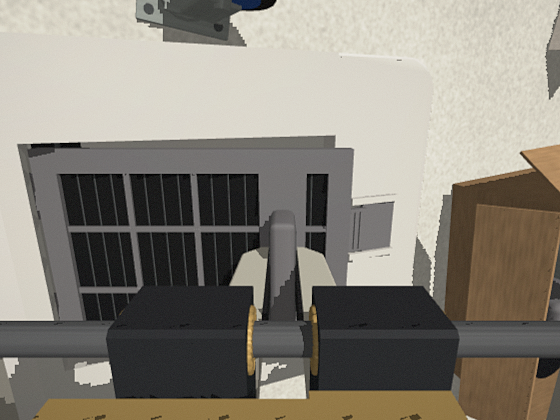

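The tongues are now hidden under the lip, whose edge is at about (20–60, 145–320), and there is no contact force. Now the swing down.

jog_arm:
  motion: [0,0,0.001,0.008,0.022,0,0,0,0,0.002,0.017,0.045,0,0,0,0,0.003,0.025,0.067,0,0,0,0,0.003,0.033,0.089,0,0,0,0,0.003,0.041,0.112,0,0,0,0,0.002,0.048,0.134,0,0,0,0,0.002,0.048,0.134,0,0,0,0,0.002,0.048,0.134,0,0]

```text
t: 8.8
tool_pos: [0.5628, -0.2397, 0.1555]
orientation: [2.083, 2.216, 0.155]
force: [-0.1, 0.3, -2.3]
opening: 0.0115
```

Run:
```python
from h import *
s,c,T=wristcam();cv2.imwrite("pics/w9.png",c["frame"][:,:,::-1]);print(s["tool_pos"],s["force"],s["wrist_torque"])
for a in [(-86.5,122,8),(-87,123,5),(-87,124,2),(-87.5,124,0),(-87.5,123,-1)]: row(*pose(*a))
```

```text
[ 0.56280079 -0.23968044  0.15549619] [-0.07037221  0.2810416  -2.30100558] [-0.06731243  0.02282764 -0.03214491]
row [-0.0003, -0.0, 0.0001, 0.0003, 0.0002, 0.0003] dist mm 0 t 8.85
row [-0.0003, 0.0004, 0.0123, 0.0336, 0.0003, 0.0003] dist mm 6 t 8.85
row [-0.0003, 0.0011, 0.0248, 0.067, 0.0003, 0.0003] dist mm 12 t 8.85
row [-0.0003, -0.0, 0.0342, 0.0892, 0.0003, 0.0003] dist mm 17 t 8.85
row [-0.0003, -0.0005, 0.041, 0.1003, 0.0003, 0.0003] dist mm 21 t 8.85
```

View pics/w9.png

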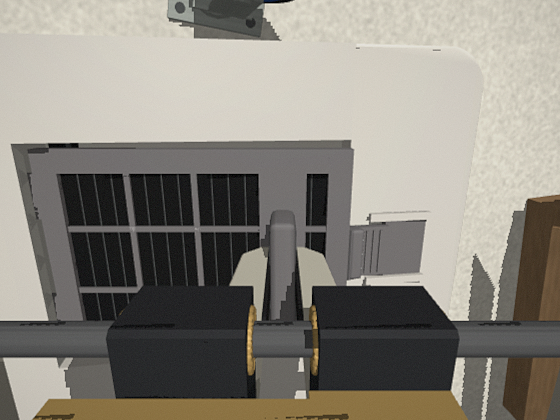

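jog_arm:
  motion: [0,0,0,0.006,0.017,0,0,0,0,0,0.012,0.034,0,0,0,0,0,0.018,0.05,0,0,0,0,0.001,0.025,0.067,0,0,0,0,0.001,0.025,0.067,0,0]

```text
t: 9.35
tool_pos: [0.5647, -0.2393, 0.142]
orientation: [2.137, 2.274, 0.036]
force: [-2.2, -1.3, -0.5]
opening: 0.0119
```

Run:
```python
from h import *
s=read_state();print(s["tool_pos"],s["force"],s["wrist_torque"])
for a in [(-87,124,2),(-87.5,124,0),(-87.5,123,-1),(-87.5,122,-2)]: row(*pose(*a))
```

```text
[ 0.56466245 -0.23931613  0.14200339] [-2.20181323 -1.31121083 -0.47332958] [-0.30826175  0.29982395 -0.00416826]
row [-0.0011, 0.0004, -0.0029, -0.0021, -0.0002, 0.0006] dist mm 2 t 9.35
row [-0.0011, 0.0003, 0.0066, 0.0201, -0.0002, 0.0006] dist mm 3 t 9.35
row [-0.0011, 0.0006, 0.0134, 0.0312, -0.0002, 0.0006] dist mm 7 t 9.35
row [-0.0011, 0.0008, 0.0202, 0.0423, -0.0002, 0.0006] dist mm 10 t 9.35
```

jog_arm:
  motion: [0,0,0,0.004,0.01,0,0,0,0,0,0.008,0.02,0,0,0,0,0,0.011,0.026,0,0,0,0,0,0.013,0.031,0,0,0,0,0,0.013,0.031,0,0]

```text
t: 9.85
tool_pos: [0.5649, -0.2391, 0.1372]
orientation: [-2.143, -2.281, 0.02]
force: [-9.9, 3.0, 12.7]
opening: 0.0114
```

Run:
```python
from h import *
s,c,T=wristcam();cv2.imwrite("pics/w10.png",c["frame"][:,:,::-1]);print(s["tool_pos"],s["force"],s["wrist_torque"])
for a in [(-87.5,124,0),(-87.5,123,-1),(-87.5,122,-2)]: row(*pose(*a))
f=cv2.imread("pics/w10.png");cv2.imwrite("pics/w10z.png",cv2.resize(f[130:330,300:470],None,fx=3,fy=3,interpolation=cv2.INTER_CUBIC))
```

```text
[ 0.56492113 -0.23914342  0.13723817] [-9.88036701  3.02000858 12.7110946 ] [ 0.58274707  1.20004824 -0.01072423]
row [-0.0013, -0.0001, -0.0029, -0.0111, -0.0001, 0.0008] dist mm 2 t 9.9
row [-0.0013, 0.0005, 0.0038, 0.0, -0.0001, 0.0008] dist mm 2 t 9.9
row [-0.0013, 0.001, 0.0106, 0.0111, -0.0001, 0.0008] dist mm 5 t 9.9
```

View pics/w10z.png

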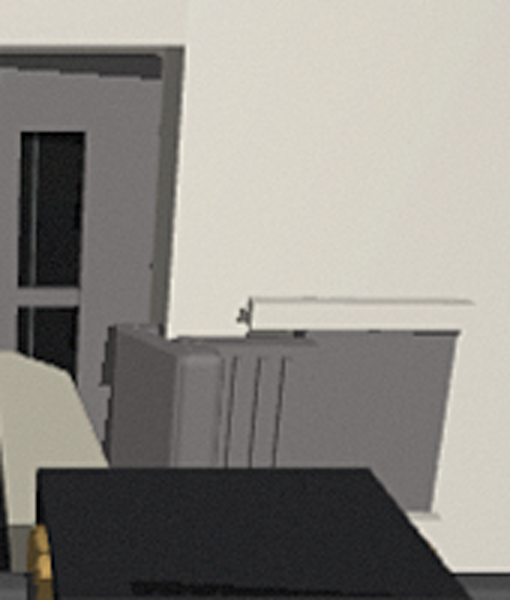

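The free edge is now under the nose, which overlaps it at about (335–340, 240–290). The tool is at home height with 13 N down. Relaxing first, then opening just enough to clear the bar without touching the catch.

jog_arm:
  motion: [0,0,0,0,-0.008,0,0,0,0,0,0,-0.011,0,0,0.2,0,0,0,-0.011,0,0,0.2,0,0,0,-0.011,0,0,0.2,0,0,0,-0.011,0,0,0.2,0,0,0,-0.011,0,0]

```text
t: 10.5
tool_pos: [0.565, -0.2391, 0.1372]
orientation: [-2.151, -2.289, -0.0]
force: [-0.2, -0.3, 1.1]
opening: 0.0189
```

Run:
```python
from h import *
s,c,T=wristcam();cv2.imwrite("pics/w11.png",c["frame"][:,:,::-1]);print(s["tool_pos"],s["force"],s["wrist_torque"],s["opening"])
```

```text
[ 0.56501039 -0.23914476  0.13719362] [-0.18696678 -0.26252768  1.07572576] [-0.07269822 -0.11326143  0.01430797] 0.01894956332849752
```

View pics/w11.png

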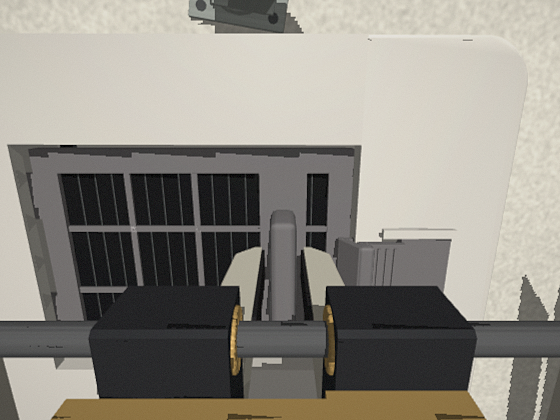

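Released, with clearance both sides of the bar. Lifting straight up to inspect.

jog_arm:
  motion: [0.2,0,0,-0.01,0,0,0,0.2,0,0,-0.03,0,0,0,0.2,0,0,-0.06,0,0,0,0.2,0,0,-0.12,0,0,0,0.2,0,0,-0.2,0,0,0,0.2,0,0,-0.28,0,0,0,0.2,0,0,-0.3,0,0,0,0.2,0,0,-0.3,0,0,0]

```text
t: 11.35
tool_pos: [0.5664, -0.2399, 0.2917]
orientation: [2.147, 2.285, 0.003]
force: [0.5, -0.2, -0.3]
opening: 0.0182
```

jog_arm:
  motion: [0.2,-0.09,-0.05,0,0,0,0,0.2,-0.18,-0.1,0,0,0,0,0.2,-0.24,-0.1,0,0,0,0,0.2,-0.24,-0.1,0,0,0,0,0.2,-0.24,-0.1,0,0,0,0]

```text
t: 11.85
tool_pos: [0.5232, -0.3628, 0.2898]
orientation: [2.151, 2.286, 0.003]
force: [0.3, 0.7, 0.8]
opening: 0.0187
```

Run:
```python
from h import *
s,c,T=wristcam();cv2.imwrite("pics/w12.png",c["frame"][:,:,::-1]);np.savez("pics/w12.npz",T=T,**{k:c[k] for k in("frame","cx","cy","vertical_fov")});print(s["tool_pos"],s["force"],s["t"])
f=cv2.imread("pics/w12.png");cv2.imwrite("pics/w12z.png",cv2.resize(f[80:330,180:480],None,fx=2.6,fy=2.4,interpolation=cv2.INTER_CUBIC))
for n in("scene","top"):
    c=read_camera(n);cv2.imwrite(f"pics/{n}12.png",c["frame"][:,:,::-1])
```

```text
[ 0.52317772 -0.3628149   0.28977273] [0.25633353 0.66609059 0.75152147] 11.85
```

View pics/w12.png

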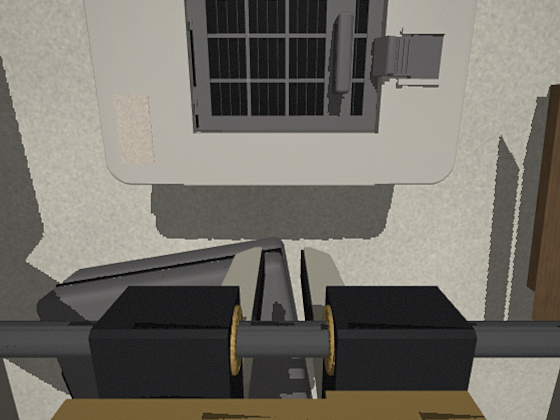

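View pics/scene12.png

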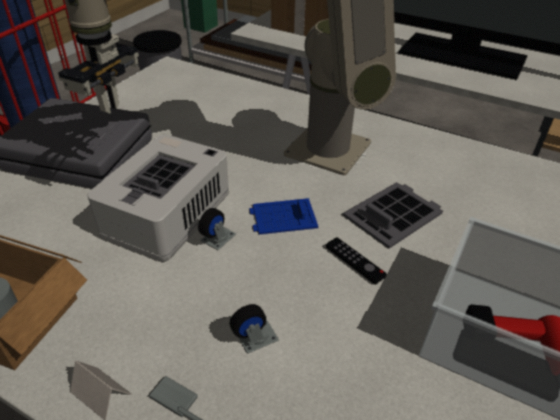

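jog_arm:
  motion: [0.2,0.07,0.05,-0.04,0,0,0,0.2,0.12,0.08,-0.08,0,0,0,0.2,0.12,0.08,-0.08,0,0,0,0.2,0.12,0.08,-0.08,0,0,0]

```text
t: 12.4
tool_pos: [0.5609, -0.2976, 0.3319]
orientation: [2.142, 2.289, 0.003]
force: [-0.5, 0.5, 0.1]
opening: 0.0183
```

Run:
```python
from h import *
s,c,T=wristcam();cv2.imwrite("pics/w13.png",c["frame"][:,:,::-1]);np.savez("pics/w13.npz",T=T,**{k:c[k] for k in("frame","cx","cy","vertical_fov")});print(s["tool_pos"])
f=cv2.imread("pics/w13.png");cv2.imwrite("pics/w13z.png",cv2.resize(f[20:240,140:440],None,fx=2.6,fy=2.6,interpolation=cv2.INTER_CUBIC))
```

```text
[ 0.56093547 -0.2975979   0.33193129]
```

View pics/w13z.png

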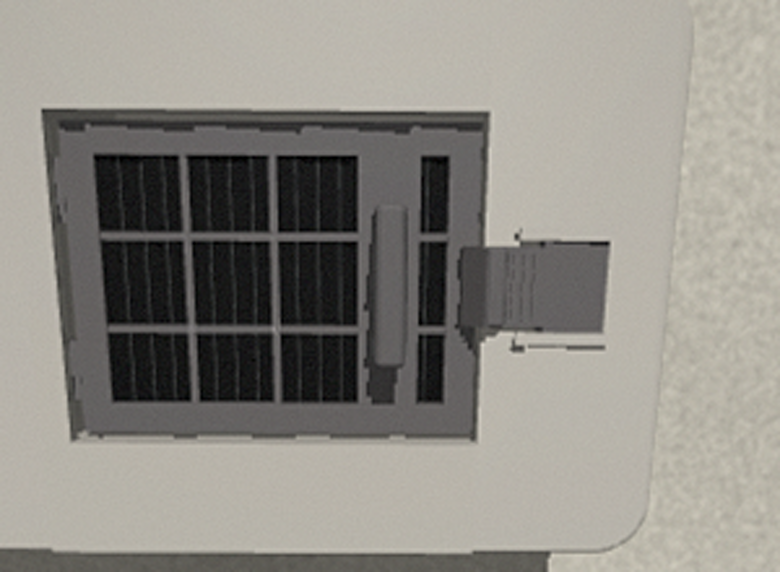

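Run:
```python
from h import *
np.set_printoptions(precision=4,suppress=True)
w2=dict(np.load("pics/w2.npz"));w=dict(np.load("pics/w13.npz"))
A=lambda p:(190-.5+(p[0]+.5)/4.8,115-.5+(p[1]+.5)/4.8)
B=lambda p:(140-.5+(p[0]+.5)/2.6,20-.5+(p[1]+.5)/2.6)
d=lambda W,f,a,b,z:np.linalg.norm(onz(W,f(a),z,W["T"])-onz(W,f(b),z,W["T"]))
print("ref",d(w2,A,(140,100),(688,102),.008),d(w2,A,(154,470),(670,471),.008))
for z in(.128,.132,.136,.140):print(z,d(w,B,(94,155),(448,155),z),d(w,B,(112,403),(444,404),z))
y=np.radians(3.5);ex=np.array([np.cos(y),np.sin(y)]);ey=np.array([-ex[1],ex[0]]);O=LIP+.078*ex
pf=lambda p,z:(lambda q:[round(float(1e3*(q-O)@ex),1),round(float(1e3*(q-O)@ey),1)])(onz(w,B(p),z,w["T"])[:2])
print("nose tip",pf((460,250),.134),pf((459,320),.134),"tab step",pf((487,250),.149))
print("well far",pf((488,113),.14),pf((476,440),.14),"lip",pf((43,112),.14),pf((73,440),.14))
print("bar top",pf((374,207),.158),pf((407,207),.158),pf((375,365),.158),pf((401,365),.158))
t0=cv2.imread("pics/scene0.png");t1=cv2.imread("pics/scene12.png")
D=cv2.absdiff(t0,t1).max(2)
for n,(x0,y0,x1,y1) in dict(remote=(320,235,390,285),casa=(225,300,280,352),casb=(195,205,238,250)).items():print(n,(D[y0:y1,x0:x1]>50).sum())
```

```text
ref 0.13493539562794396 0.13515207188924985
0.128 0.13626605065305375 0.1378495009570381
0.132 0.1347918671404371 0.13635818701229996
0.136 0.13331768362782054 0.13486687306756182
0.14 0.1318435001152039 0.1333755591228237
nose tip [78.2, 13.6] [78.7, -13.3] tab step [86.7, 14.0]
well far [86.2, 62.6] [86.6, -60.9] lip [-77.5, 61.8] [-77.2, -61.7]
bar top [44.3, 28.9] [56.1, 29.0] [45.0, -28.0] [54.9, -27.9]
remote 393
casa 19
casb 0
```

```bash
python3 -c "
from plant import *
print(read_state()['force']);print(close_job())"
```

```text
[-0.03204833 -0.71076934 -0.48099385]
the job is handed in; nothing more can be done
None
```

The filter is back in the well with the spring catch shut over its free edge. I released it and handed the job in at about 12.5 s of the 48 s allowed. I gripped the filter by its pull bar, slid both tongues under the lip at a 20° tilt, then swung it down and pressed with about 13 N.

Last checks, in the purifier's frame:

- **Catch:** the nose tip measured x ≈ 78.5 mm, against 79 mm when shut, and it lies over the free edge.
- **Filter position:** the grip bar is centred at x ≈ 50 mm, which puts the filter's centre at about x = 5 mm and the tongue tips at about −87 mm. That is roughly 9 mm under the lip.
- **Filter height:** the mesh on the +y side measured the right size for a top face at 132 mm, which is home. The −y side fitted about 135 mm, which I put down to pixel-picking error. No side view confirmed flatness.
- **Robot:** the arm is clear of everything, with wrist force at noise level.
- **Remote and casters:** all three look unmoved in the scene image. A pixel comparison flagged some change around the remote. I think that is the filter having left that part of the picture, because the remote itself sits in the same place; I didn't measure it.

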